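# Find the full carton by its heft and box it

### The arm

A 7-joint arm with a two-finger parallel gripper is mounted at the origin on a cart in front of the work surface, level with it; the furniture and walls round the work are solid. World frame = base frame: x ahead of the robot, y to its left, z up, the work surface at z = 0. Lengths are in m, angles in rad, forces in N, time in s.
With the tool pointing down it reaches from about 0.425 to 0.875 m from the base axis. Payload 8.4 kg.
Tool frame: the origin (TCP) lies between the finger pads; the fingertips stand 22 mm ahead of it and the grasp point (between the pads) lies 3 mm ahead of it; z points along the fingers, y is the line along which they close (so a half turn about z gives the same grasp; the last joint's range is limited). The gripper opens to 87 mm and grips with 3 to 60 N. Pads are 19 mm wide; open, the fingers measure 117 mm over their backs; the gripper's body (75 mm by 190 mm) begins 51 mm behind the grasp point.
Start: joints at [-1.382, 0.333, 0.04, 1.465, -0.013, 1.343, -0.059], TCP at [0.185, 0.623, 0.245] pointing down, gripper open.
Joint ranges: [-2.58, 2.58], [-0.38, 2.09], [-1.3, 1.39], [0.25, 2.4], [-1.5, 4.64], [0.08, 2.09], [-2.65, 2.65]. Speed limits (rad/s): [2.22, 2.22, 2.79, 2.79, 3.14, 3.14, 3.14].

### API

Orientations are given as a unit quaternion [x, y, z, w].
In Python, from plant import monitor, get_image, camera_params, job gives the robot as it stands.
- The arm moves only by the tool send_rows, never from a script. Its argument "moves" is a list of rows, each an object with "rot": the turn, a rotation vector about the world's x, y, z scaled (see below), a list of three; "linear": the shift along the world's x, y, z scaled (see below), a list of three; "jaw": the opening, from 0 (shut) to 1 (fully open). In form: [{"rot": [rx, ry, rz], "linear": [tx, ty, tz], "jaw": jaw}, ...]. A call has 1 to 8 rows; each row is the pose to reach, as a shift and turn from the pose commanded when the call began; what a row does not reach only later rows make up. The controller multiplies each number of a shift by 10 cm and each number of a turn by 60 degrees. A row lasts 1/12 s, in which the tool goes at most 41.7 mm and 7.16 degrees, less where a joint would pass 70% of its speed; a pose out of reach is approached as far as the arm can. A call with a number of a shift or a turn outside -1 to 1 is refused whole. A call with a gripper value outside its range is refused whole. The fingers move at their own pace and stop on an object; the grip force is fixed at half the most. Time passes only in rows, so rows that repeat a pose let the fingers close. It gives the time, the measured TCP pose, the force, the opening and the grip force at its end, in the units of the state.
- monitor.get_state(): the state, without advancing time (a new reading comes with each control period).
- get_image(name): name is "side" or "top"; returns (picture, depth): 420x560x3 uint8, blue, green, red; 420x560 float32, m along the optical axis (not along the pixel's ray), 0 where there is no reading.
- camera_params(name): a dict with "fx", "fy", "cx", "cy" (pixels), "R" (3x3) and "t" (3): a world point X has camera coordinates R X + t. Camera axes: x right, y down, z forward; pixel columns grow to the right and rows downward; lengths in m; the calibration is good to about 2 mm. A picture is of the moment at which its call begins. camera_params takes no time and is no camera call.
- job.hand_in(): hands the job in; it is judged then, once.
The state is a dict: "time_s": time; "joint_positions": joint angles; "dq": joint speeds; "joint_torque": joint torques, N m; "eef_pos": TCP position; "ee_rot": TCP orientation; "force": force on the tool from outside, world axes, zero at the start; "wrist_torque": the same for the moment, N m; "gripper_width": finger opening in m; "grip_force": force on a finger pad.
Only numpy, scipy, OpenCV 4.12 (cv2) and the standard library are available. Lean on these libraries where they do the work, as an engineer would, in place of code of your own. Each camera call takes 0.05 s, during which the arm holds its last target. There are 200 camera calls.

### The job

One of the three look-alike white cartons still has its steel part inside; the other two are empty. Find the full one by feeling its weight, set it upright and flat in the open green steel box and then shut the box's lid fully. Leave the two empty cartons standing upright on the worktop, outside the box, and do not disturb the loose coupler, igniter and bushing lying about.

Things in the scene. Friction and masses are not known exactly. Their poses are not given: they have to be found in the camera images.
- carton_a: white-and-grey printed carton, 50 x 75 x 42 mm (x, y, z), rigid and closed, identical in looks to the other two; origin at the centre of its underside, x along its 50 mm side, y along its 75 mm side, z up. Stands on the worktop, at any yaw up to 0.4 rad from the world axes. One of the three cartons holds a steel part and weighs 0.45 to 0.75 kg, the other two are empty and weigh 0.05 to 0.12 kg; which one is full cannot be seen
- carton_b: white-and-grey printed carton, 50 x 75 x 42 mm (x, y, z), rigid and closed, identical in looks to the other two; origin at the centre of its underside, x along its 50 mm side, y along its 75 mm side, z up. Stands on the worktop, at any yaw up to 0.4 rad from the world axes. One of the three cartons holds a steel part and weighs 0.45 to 0.75 kg, the other two are empty and weigh 0.05 to 0.12 kg; which one is full cannot be seen
- carton_c: white-and-grey printed carton, 50 x 75 x 42 mm (x, y, z), rigid and closed, identical in looks to the other two; origin at the centre of its underside, x along its 50 mm side, y along its 75 mm side, z up. Stands on the worktop, at any yaw up to 0.4 rad from the world axes. One of the three cartons holds a steel part and weighs 0.45 to 0.75 kg, the other two are empty and weigh 0.05 to 0.12 kg; which one is full cannot be seen
- steel_box: dark green steel box, fixed to the worktop, outside 100 x 150 mm (x, y) and 55 mm high without the lid, 110 x 154 x 60 mm with it; walls and floor 2 mm, inner space 97 x 146 mm, its floor 2 mm above the worktop, so a carton stands inside below the rim with its 75 mm side along the box's x. Origin at the centre of its underside, z up, x towards the hinge at the rear, y along the 150 mm side. Its lid starts open
- box_floor (a point): centre of the box's inner floor, 2 mm over its underside; axes as the box. A few small nuts to be seen on the floor are for looks only: a carton stands flat on the floor over them
- steel_box_lid (a joint): angle of the box's lid in rad: 0 shut, 1.75 fully open, its stop (at the start 1.70 to 1.75: just past upright, leaning back). The hinge line runs along the box's y at x = +53 mm, z = 56 mm in the box's frame; the lid reaches 107 mm from it. Light hinge (0.02 N m friction): pushed from behind past upright, the lid falls shut by its own weight
- lid_lip (a point): middle of the lid's free front edge (106 mm from the hinge line, on the 14 mm deep lip); moves with the lid
- coupler: bystander, loose: brass-coloured air coupler lying on the worktop, 24 x 53 x 23 mm, origin at the centre of its underside
- spark_igniter: bystander, loose: igniter lying on the worktop, steel hexagon with a white stem, 22 x 66 x 20 mm, origin at the centre of its underside
- bushing: bystander, loose: turned steel bushing standing on end, 50 mm across, 46 mm high, origin at the centre of its underside
Mind the look-alikes: they are no part of the job. Leave any turquoise look-alike of the carton_a alone.

How it is judged:
On the way:
1. the full carton stands upright in the box while the lid is still open (((x of carton_a in the frame of steel_box between -0.04 and 0.04 m and y of carton_a in the frame of steel_box between -0.07 and 0.07 m and z of carton_a in the frame of steel_box below 0.01 m and angle between carton_a's own z axis and vertical below 0.15 rad and contact force between carton_a and steel_box above 3 N and linear speed of carton_a below 0.03 m/s) or (x of carton_b in the frame of steel_box between -0.04 and 0.04 m and y of carton_b in the frame of steel_box between -0.07 and 0.07 m and z of carton_b in the frame of steel_box below 0.01 m and angle between carton_b's own z axis and vertical below 0.15 rad and contact force between carton_b and steel_box above 3 N and linear speed of carton_b below 0.03 m/s) or (x of carton_c in the frame of steel_box between -0.04 and 0.04 m and y of carton_c in the frame of steel_box between -0.07 and 0.07 m and z of carton_c in the frame of steel_box below 0.01 m and angle between carton_c's own z axis and vertical below 0.15 rad and contact force between carton_c and steel_box above 3 N and linear speed of carton_c below 0.03 m/s)) and value of joint steel_box_lid above 0.8 rad), for 0.2 s.
At the end, for the whole second after the job is handed in: Full carton upright (0.15 rad) on the box's floor, the box bearing its weight (over 3 N); lid shut (below 0.06 rad); both empty cartons upright (0.2 rad) on the worktop, centres over 80 mm from the box's centre; all three at rest (below 0.03 m/s) (((x of carton_a in the frame of steel_box between -0.04 and 0.04 m and y of carton_a in the frame of steel_box between -0.07 and 0.07 m and z of carton_a in the frame of steel_box below 0.01 m and angle between carton_a's own z axis and vertical below 0.15 rad and contact force between carton_a and steel_box above 3 N and linear speed of each of carton_a, carton_b, carton_c below 0.03 m/s and height (world z) of carton_b between -0.012 and 0.012 m and angle between each of carton_b, carton_c's own z axis and vertical below 0.2 rad and horizontal distance between each of carton_b, carton_c and steel_box above 0.08 m and height (world z) of carton_c between -0.012 and 0.012 m) or (x of carton_b in the frame of steel_box between -0.04 and 0.04 m and y of carton_b in the frame of steel_box between -0.07 and 0.07 m and z of carton_b in the frame of steel_box below 0.01 m and angle between carton_b's own z axis and vertical below 0.15 rad and contact force between carton_b and steel_box above 3 N and linear speed of each of carton_b, carton_a, carton_c below 0.03 m/s and height (world z) of carton_a between -0.012 and 0.012 m and angle between each of carton_a, carton_c's own z axis and vertical below 0.2 rad and horizontal distance between each of carton_a, carton_c and steel_box above 0.08 m and height (world z) of carton_c between -0.012 and 0.012 m) or (x of carton_c in the frame of steel_box between -0.04 and 0.04 m and y of carton_c in the frame of steel_box between -0.07 and 0.07 m and z of carton_c in the frame of steel_box below 0.01 m and angle between carton_c's own z axis and vertical below 0.15 rad and contact force between carton_c and steel_box above 3 N and linear speed of each of carton_c, carton_a, carton_b below 0.03 m/s and height (world z) of carton_a between -0.012 and 0.012 m and angle between each of carton_a, carton_b's own z axis and vertical below 0.2 rad and horizontal distance between each of carton_a, carton_b and steel_box above 0.08 m and height (world z) of carton_b between -0.012 and 0.012 m)) and value of joint steel_box_lid below 0.06 rad); the robot touches nothing.
It fails at once if the loose coupler, igniter or bushing is shifted by more than 40 mm (distance of any of coupler, spark_igniter, bushing from where it was at the start of the episode above 0.04 m).
It also fails if it takes over 72 s, if anything falls off the work surface, if the arm or the gripper's body presses on something with over 40 N, if the wrist force passes 120 N, or if a joint passes its speed limit or range.

## Working session

There is one attempt and no reset: what is moved stays moved. The work goes in short steps, Python scripts to look and compute and a tool call to move; the robot and the scene stay as the last step left them, time stands still between calls to the robot, and variables do not carry over. Pictures are saved under pics/ and viewed, at most 10 in all, crops included, and the job is handed in when it is done.

Besides the shell and the picture viewer there is one more tool, called after ">>>" as a command line: name --argument value ..., lists and objects as JSON in quotes. send_rows: Moves the arm, as the interface text tells. Its arguments: {"type":"object","properties":{"moves":{"type":"array"}},"required":["moves"]}

```bash
mkdir -p pics
python3 - <<'E'
from plant import monitor,get_image,camera_params
import numpy as np,cv2
s=monitor.get_state();print(s['time_s'],s['eef_pos'],s['ee_rot'],s['force'],s['gripper_width'])
for n in('top','side'):
    i,d=get_image(n);np.save(f'{n}_d.npy',d);cv2.imwrite(f'pics/{n}0.png',i);p=camera_params(n);print(n,{k:np.round(v,4).tolist() for k,v in p.items()})
E
```

```text
0.0 [0.18442532 0.62284512 0.2436543 ] [ 1.43425689e-01  9.89660773e-01 -7.90580574e-04 -4.27034399e-05] [ 0.07972781 -0.66092066  0.01420406] 0.08690305627492681
top {'fx': 505.7205, 'fy': 505.7205, 'cx': 274.0857, 'cy': 213.8258, 'R': [[0.0016, -1.0, -0.0039], [-0.9942, -0.0012, -0.1073], [0.1073, 0.004, -0.9942]], 't': [0.1618, 0.5274, 1.0267]}
side {'fx': 431.6516, 'fy': 431.6516, 'cx': 289.1277, 'cy': 215.238, 'R': [[0.9935, -0.1139, 0.0068], [-0.0514, -0.4999, -0.8645], [0.1018, 0.8585, -0.5025]], 't': [-0.484, 0.1383, 0.8892]}
```

View pics/top0.png

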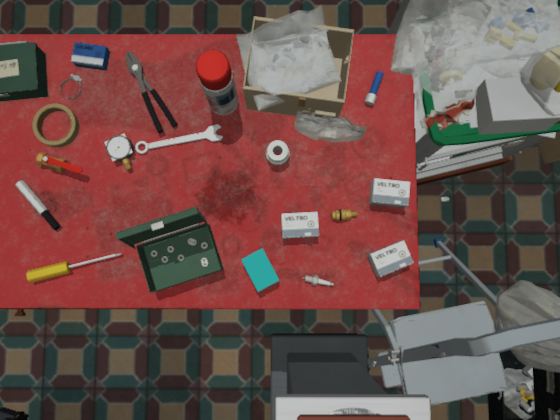

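View pics/side0.png

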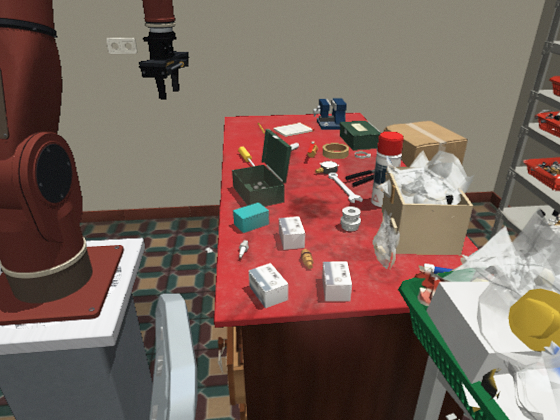

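Top view: the white VELTRO cartons are at (300,225), (391,192) and (391,259). Look-alikes are the turquoise block at (260,271), left alone, and the white gauge at (119,148). The open green box is at (180,255) with its lid at the rear. The closed dark green case at (20,70) is not the target. Bystanders are the coupler (344,215), igniter (319,281) and bushing (278,152).

```bash
cat > h.py <<'E'
import numpy as np,cv2
from plant import monitor,get_image,camera_params
def cloud(n,d):
    p=camera_params(n);v,u=np.mgrid[0:420,0:560]
    c=np.stack([(u-p['cx'])/p['fx']*d,(v-p['cy'])/p['fy']*d,d],-1)
    return (c-np.array(p['t']))@np.array(p['R'])   # R^T (c-t)
def rect(P):
    (c,(w,h),a)=cv2.minAreaRect((P[:,:2]*1000).astype(np.float32))
    if w<h: w,h,a=h,w,a+90
    a=(a+90)%180-90
    return np.round(c,1),np.round([w,h],1),round(a,1)  # a: angle of long side from world x, deg
def top():
    i,d=get_image('top');return i,cloud('top',d)
E
python3 - <<'E'
from h import *
i=cv2.imread('pics/top0.png');P=cloud('top',np.load('top_d.npy'));z=P[...,2]
hsv=cv2.cvtColor(i,cv2.COLOR_BGR2HSV)
def box(c,r):
    m=np.zeros(z.shape,bool);m[c[1]-r:c[1]+r,c[0]-r:c[0]+r]=1;return m
for n,c,lo,hi in [('A',(300,225),.036,.05),('B',(391,192),.036,.05),('C',(391,259),.036,.05),('turq',(260,271),.02,.06),('coup',(344,215),.006,.04),('ign',(319,281),.006,.04),('bush',(278,152),.04,.06)]:
    m=box(c,32)&(z>lo)&(z<hi);k,l,st,ce=cv2.connectedComponentsWithStats(m.astype(np.uint8));j=1+st[1:,4].argmax();m=l==j
    print(n,rect(P[m]),np.round(np.median(z[m]),4),m.sum())
m=box((178,250),62)&(z>.049)&(z<.058)&(hsv[...,2]<120)&(hsv[...,0]>35)&(hsv[...,0]<100);print('rim',rect(P[m]),m.sum())
m=box((178,250),62)&(z>.12)&(hsv[...,0]>35);print('lid top',P[m].mean(0),P[m].max(0),P[m].min(0))
m=box((178,262),20);print('floor z',np.median(z[m]))
E
```

```text
A (array([504.9, 108.8]), array([75.1, 50.2]), -86.8) 0.0422 887
B (array([573.3, -79.7]), array([75.4, 50.4]), 84.1) 0.0421 884
C (array([435.8, -77.9]), array([76.2, 50.5]), -67.5) 0.0421 920
turq (array([412.6, 191. ]), array([75.3, 50.4]), 27.9) 0.0423 911
coup (array([528. ,  13.5]), array([54.1, 22.8]), -89.5) 0.0187 230
ign (array([391. ,  70.6]), array([62.5, 18.7]), 89.9) 0.0148 172
bush (array([659.1, 154.6]), array([42.9, 41.7]), -0.2) 0.0457 289
rim (array([438.5, 355.9]), array([149.7, 103.4]), -71.8) 178
lid top [0.49312963 0.36930971 0.18967288] [0.52513062 0.44990175 1.07796279] [0.41387733 0.15833598 0.12009153]
floor z 0.0021010521861875003
```

```bash
python3 -c "
import cv2;i=cv2.imread('pics/top0.png');cv2.imwrite('pics/crop0.png',cv2.resize(i[150:310,100:430],None,fx=2.4,fy=2.4,interpolation=cv2.INTER_CUBIC))"
```

```text
(no output)
```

View pics/crop0.png

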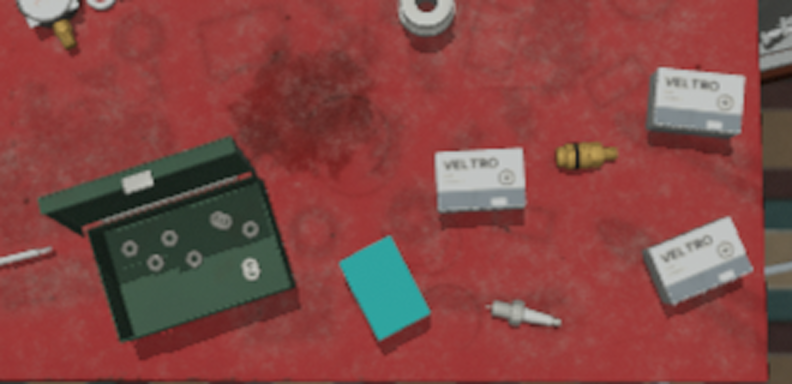

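>>> send_rows --moves '[{"rot": [0, 0, -0.195], "linear": [0.534, -0.857, 0], "jaw": 1}, {"rot": [0, 0, -0.195], "linear": [0.534, -0.857, 0], "jaw": 1}, {"rot": [0, 0, -0.195], "linear": [0.534, -0.857, 0], "jaw": 1}]'

```text
time_s: 0.35
eef_pos: [0.2416, 0.5333, 0.2441]
ee_rot: [0.248, 0.969, -0.001, 0.001]
force: [0.8, -0.1, 1.0]
gripper_width: 0.0868
grip_force: 0.0
```

>>> send_rows --moves '[{"rot": [0, 0, -0.195], "linear": [0.534, -0.857, 0], "jaw": 1}, {"rot": [0, 0, -0.195], "linear": [0.534, -0.857, 0], "jaw": 1}, {"rot": [0, 0, -0.195], "linear": [0.534, -0.857, 0], "jaw": 1}]'

```text
time_s: 0.6
eef_pos: [0.2949, 0.447, 0.2445]
ee_rot: [0.346, 0.938, -0.001, 0.001]
force: [-0.0, 0.1, -0.2]
gripper_width: 0.0868
grip_force: 0.0
```

>>> send_rows --moves '[{"rot": [0, 0, -0.195], "linear": [0.534, -0.857, 0], "jaw": 1}, {"rot": [0, 0, -0.195], "linear": [0.534, -0.857, 0], "jaw": 1}, {"rot": [0, 0, -0.195], "linear": [0.534, -0.857, 0], "jaw": 1}]'

```text
time_s: 0.85
eef_pos: [0.3478, 0.3611, 0.2445]
ee_rot: [0.44, 0.898, -0.0, 0.001]
force: [1.3, -0.8, -0.8]
gripper_width: 0.0872
grip_force: 0.0
```

>>> send_rows --moves '[{"rot": [0, 0, -0.19], "linear": [0.52, -0.84, 0], "jaw": 1}, {"rot": [0, 0, -0.19], "linear": [0.52, -0.84, 0], "jaw": 1}, {"rot": [0, 0, -0.19], "linear": [0.52, -0.84, 0], "jaw": 1}]'

```text
time_s: 1.1
eef_pos: [0.3996, 0.2766, 0.2446]
ee_rot: [0.527, 0.85, -0.0, 0.001]
force: [0.2, 0.6, 0.7]
gripper_width: 0.087
grip_force: 0.0
```

>>> send_rows --moves '[{"rot": [0, 0, -0.19], "linear": [0.52, -0.84, -0.5], "jaw": 1}, {"rot": [0, 0, -0.19], "linear": [0.52, -0.84, -0.5], "jaw": 1}, {"rot": [0, 0, -0.19], "linear": [0.52, -0.84, -0.5], "jaw": 1}]'

```text
time_s: 1.35
eef_pos: [0.4496, 0.1945, 0.1933]
ee_rot: [0.607, 0.794, -0.0, 0.0]
force: [1.2, -1.2, -1.1]
gripper_width: 0.0868
grip_force: 0.0
```

>>> send_rows --moves '[{"rot": [0, 0, -0.19], "linear": [0.52, -0.84, -0.9], "jaw": 1}, {"rot": [0, 0, -0.19], "linear": [0.52, -0.84, -0.9], "jaw": 1}, {"rot": [0, 0, -0.19], "linear": [0.52, -0.84, -0.9], "jaw": 1}, {"rot": [0, 0, -0.19], "linear": [0.52, -0.84, -0.9], "jaw": 1}]'

```text
time_s: 1.68
eef_pos: [0.5003, 0.1083, 0.1007]
ee_rot: [0.683, 0.731, -0.003, 0.0]
force: [-1.9, -0.8, 0.3]
gripper_width: 0.087
grip_force: 0.0
```

>>> send_rows --moves '[{"rot": [0, 0, -0.01], "linear": [0.04, 0.01, -0.3], "jaw": 1}, {"rot": [0, 0, -0.01], "linear": [0.04, 0.01, -0.5], "jaw": 1}, {"rot": [0, 0, -0.01], "linear": [0.04, 0.01, -0.69], "jaw": 1}, {"rot": [0, 0, -0.01], "linear": [0.04, 0.01, -0.69], "jaw": 1}, {"rot": [0, 0, -0.01], "linear": [0.04, 0.01, -0.69], "jaw": 0.4}, {"rot": [0, 0, -0.01], "linear": [0.04, 0.01, -0.69], "jaw": 0.4}, {"rot": [0, 0, -0.01], "linear": [0.04, 0.01, -0.69], "jaw": 0.4}, {"rot": [0, 0, -0.01], "linear": [0.04, 0.01, -0.69], "jaw": 0.4}]'

```text
time_s: 2.35
eef_pos: [0.5055, 0.1156, 0.0368]
ee_rot: [0.684, 0.729, 0.001, 0.0]
force: [-0.6, 0.7, -1.7]
gripper_width: 0.0679
grip_force: 0.0
```

>>> send_rows --moves '[{"rot": [0, 0, 0], "linear": [0, 0, 0], "jaw": 0.3}, {"rot": [0, 0, 0], "linear": [0, 0, 0], "jaw": 0.3}, {"rot": [0, 0, 0], "linear": [0, 0, 0.1], "jaw": 0.3}, {"rot": [0, 0, 0], "linear": [0, 0, 0.2], "jaw": 0.3}, {"rot": [0, 0, 0], "linear": [0, 0, 0.25], "jaw": 0.3}, {"rot": [0, 0, 0], "linear": [0, 0, 0.25], "jaw": 0.3}, {"rot": [0, 0, 0], "linear": [0, 0, 0.25], "jaw": 0.3}]'

```text
time_s: 2.93
eef_pos: [0.5048, 0.1153, 0.061]
ee_rot: [0.684, 0.729, 0.0, 0.0]
force: [0.2, -0.3, -5.6]
gripper_width: 0.0499
grip_force: 30.0
```

>>> send_rows --moves '[{"rot": [0, 0, 0], "linear": [0, 0, 0], "jaw": 0.3}, {"rot": [0, 0, 0], "linear": [0, 0, 0], "jaw": 0.3}]'

```text
time_s: 3.1
eef_pos: [0.5043, 0.1151, 0.0601]
ee_rot: [0.684, 0.729, -0.0, -0.0]
force: [-0.2, -0.8, -4.8]
gripper_width: 0.0498
grip_force: 30.0
```

>>> send_rows --moves '[{"rot": [0, 0, 0], "linear": [0, 0, 0], "jaw": 0.3}, {"rot": [0, 0, 0], "linear": [0, 0, 0], "jaw": 0.3}]'

```text
time_s: 3.27
eef_pos: [0.5045, 0.115, 0.0603]
ee_rot: [0.684, 0.729, -0.0, -0.0]
force: [0.3, 0.3, -5.9]
gripper_width: 0.05
grip_force: 30.0
```

Carton A (pixel 300,225) pulls about 5.4 N, so it is the full one. I'll carry it to the box.

>>> send_rows --moves '[{"rot": [0, 0, 0], "linear": [0, 0, 0.25], "jaw": 0.3}, {"rot": [0, 0, 0], "linear": [0, 0, 0.5], "jaw": 0.3}, {"rot": [0, 0, 0], "linear": [0, 0, 0.75], "jaw": 0.3}, {"rot": [0, 0, 0], "linear": [0, 0, 1], "jaw": 0.3}]'

```text
time_s: 3.6
eef_pos: [0.5044, 0.1148, 0.1614]
ee_rot: [0.685, 0.729, -0.0, -0.0]
force: [1.5, 0.2, -5.4]
gripper_width: 0.0499
grip_force: 30.0
```

>>> send_rows --moves '[{"rot": [0, 0, 0.116], "linear": [-0.05, 0.16, 0], "jaw": 0.3}, {"rot": [0, 0, 0.232], "linear": [-0.1, 0.32, 0], "jaw": 0.3}, {"rot": [0, 0, 0.348], "linear": [-0.15, 0.48, 0], "jaw": 0.3}, {"rot": [0, 0, 0.464], "linear": [-0.2, 0.64, 0], "jaw": 0.3}, {"rot": [0, 0, 0.58], "linear": [-0.255, 0.79, 0], "jaw": 0.3}]'

```text
time_s: 4.02
eef_pos: [0.4788, 0.1949, 0.1603]
ee_rot: [0.432, 0.902, -0.0, -0.0]
force: [0.0, 0.1, -6.1]
gripper_width: 0.0499
grip_force: 30.0
```

>>> send_rows --moves '[{"rot": [0, 0, 0.116], "linear": [-0.05, 0.16, 0], "jaw": 0.3}, {"rot": [0, 0, 0.232], "linear": [-0.1, 0.32, 0], "jaw": 0.3}, {"rot": [0, 0, 0.348], "linear": [-0.15, 0.48, 0], "jaw": 0.3}, {"rot": [0, 0, 0.464], "linear": [-0.2, 0.64, 0], "jaw": 0.3}, {"rot": [0, 0, 0.58], "linear": [-0.255, 0.79, 0], "jaw": 0.3}]'

```text
time_s: 4.43
eef_pos: [0.4533, 0.2738, 0.1602]
ee_rot: [0.143, 0.99, -0.0, -0.0]
force: [-0.7, -0.6, -5.1]
gripper_width: 0.05
grip_force: 30.0
```

>>> send_rows --moves '[{"rot": [0, 0, 0.116], "linear": [-0.05, 0.16, 0], "jaw": 0.3}, {"rot": [0, 0, 0.232], "linear": [-0.1, 0.32, 0], "jaw": 0.3}, {"rot": [0, 0, 0.348], "linear": [-0.15, 0.48, 0], "jaw": 0.3}, {"rot": [0, 0, 0.464], "linear": [-0.2, 0.64, 0], "jaw": 0.3}, {"rot": [0, 0, 0.58], "linear": [-0.255, 0.79, 0], "jaw": 0.3}, {"rot": [0, 0, 0.58], "linear": [-0.255, 0.79, 0], "jaw": 0.3}, {"rot": [0, 0, 0.58], "linear": [-0.255, 0.79, 0], "jaw": 0.3}]'

```text
time_s: 5.02
eef_pos: [0.4276, 0.3527, 0.16]
ee_rot: [-0.157, 0.988, -0.0, -0.0]
force: [0.0, -1.1, -5.0]
gripper_width: 0.0496
grip_force: 30.0
```

Run:
```python
from h import *
i,P=top();z=P[...,2]
cv2.imwrite('pics/top1.png',np.hstack([cv2.resize(i[190:310,100:240],None,fx=2.8,fy=2.8),cv2.resize(get_image('side')[0][80:260,200:360],None,fx=1.87,fy=1.87)[:336]]))
s=monitor.get_state();print(s['eef_pos'],s['ee_rot'],s['force'],s['time_s'],s['joint_positions'])
```

```text
[0.42851572 0.35117819 0.16019563] [-1.55210510e-01  9.87881272e-01 -5.05994998e-04 -1.85645023e-04] [ 0.3864364  -0.75035695 -5.00888533] 5.1167 [-0.97507059  0.2010598   0.23522359  1.81813524 -0.05080318  1.12916285
  1.15982959]
```

View pics/top1.png

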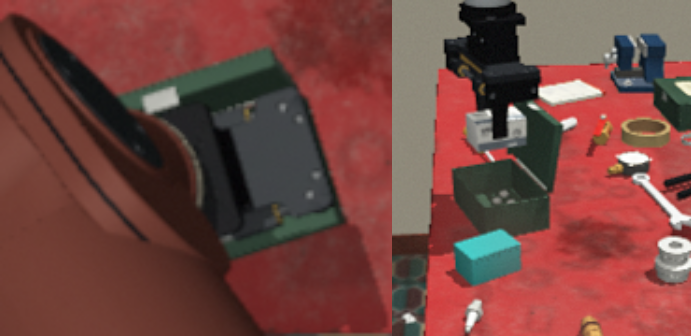

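Carton A hangs over the open box, aligned with it and clear of the lid (right panel, about (497,128)). I'll lower it.

>>> send_rows --moves '[{"rot": [0, 0, 0], "linear": [0, 0.01, -0.2], "jaw": 0.3}, {"rot": [0, 0, 0], "linear": [0, 0.01, -0.4], "jaw": 0.3}, {"rot": [0, 0, 0], "linear": [0, 0.01, -0.6], "jaw": 0.3}, {"rot": [0, 0, 0], "linear": [0, 0.01, -0.8], "jaw": 0.3}, {"rot": [0, 0, 0], "linear": [0, 0.01, -1], "jaw": 0.3}, {"rot": [0, 0, 0], "linear": [0, 0.01, -1], "jaw": 0.3}]'

```text
time_s: 5.62
eef_pos: [0.4268, 0.3503, 0.0568]
ee_rot: [-0.155, 0.988, -0.002, -0.002]
force: [-1.2, -0.6, -5.2]
gripper_width: 0.0499
grip_force: 30.0
```

>>> send_rows --moves '[{"rot": [0, 0, 0], "linear": [0, 0, -0.05], "jaw": 0.3}, {"rot": [0, 0, 0], "linear": [0, 0, -0.1], "jaw": 0.3}, {"rot": [0, 0, 0], "linear": [0, 0, -0.15], "jaw": 0.3}, {"rot": [0, 0, 0], "linear": [0, 0, -0.17], "jaw": 0.3}, {"rot": [0, 0, 0], "linear": [0, 0, -0.17], "jaw": 0.3}]'

```text
time_s: 6.03
eef_pos: [0.4284, 0.3532, 0.0437]
ee_rot: [-0.156, 0.988, 0.0, 0.0]
force: [0.1, -0.2, -4.7]
gripper_width: 0.05
grip_force: 30.0
```

>>> send_rows --moves '[{"rot": [0, 0, 0], "linear": [0, 0, -0.03], "jaw": 0.3}, {"rot": [0, 0, 0], "linear": [0, 0, -0.04], "jaw": 0.3}, {"rot": [0, 0, 0], "linear": [0, 0, -0.04], "jaw": 0.3}]'

```text
time_s: 6.28
eef_pos: [0.429, 0.3534, 0.0428]
ee_rot: [-0.156, 0.988, 0.001, 0.0]
force: [-9.9, -9.7, 26.9]
gripper_width: 0.0496
grip_force: 30.0
```

>>> send_rows --moves '[{"rot": [0, 0, 0], "linear": [0, 0, -0.02], "jaw": 0.3}, {"rot": [0, 0, 0], "linear": [0, 0, -0.02], "jaw": 0.3}, {"rot": [0, 0, 0], "linear": [0, 0, -0.02], "jaw": 0.3}]'

```text
time_s: 6.53
eef_pos: [0.4297, 0.3537, 0.0419]
ee_rot: [-0.156, 0.988, 0.001, 0.001]
force: [-10.1, -10.9, 35.8]
gripper_width: 0.0498
grip_force: 30.0
```

>>> send_rows --moves '[{"rot": [0, 0, 0], "linear": [0, 0, 0.04], "jaw": 0.3}, {"rot": [0, 0, 0], "linear": [0, 0, 0.04], "jaw": 0.3}, {"rot": [0, 0, 0], "linear": [0, 0, 0.04], "jaw": 0.3}]'

```text
time_s: 6.78
eef_pos: [0.4284, 0.3535, 0.042]
ee_rot: [-0.157, 0.988, 0.0, 0.0]
force: [-2.0, -2.8, 5.7]
gripper_width: 0.0496
grip_force: 30.0
```

Run:
```python
from h import *
i,P=top();si=get_image('side')[0]
cv2.imwrite('pics/top2.png',np.hstack([cv2.resize(i[190:310,100:240],None,fx=2.8,fy=2.8),cv2.resize(si[90:230,210:330],None,fx=2.4,fy=2.4)]))
s=monitor.get_state();print(s['eef_pos'],s['force'],s['wrist_torque'],s['time_s'])
```

```text
[0.42843252 0.35350603 0.0419695 ] [-2.48649673 -1.48621757  5.50505175] [-0.11470304  0.3850718   0.02808397] 6.8833
```

View pics/top2.png

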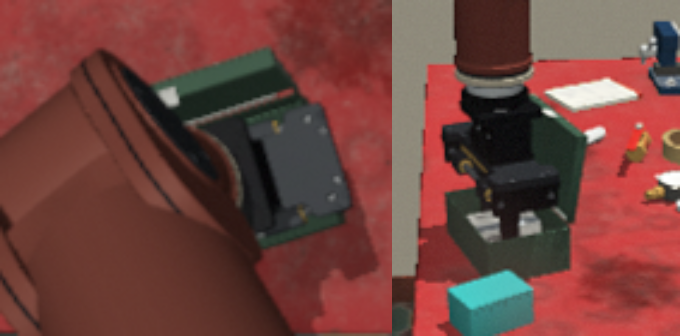

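The carton is down inside the box (right panel, about (500,225)). I'll release it and rise clear.

>>> send_rows --moves '[{"rot": [0, 0, 0], "linear": [0, 0, 0], "jaw": 0.65}, {"rot": [0, 0, 0], "linear": [0, 0, 0], "jaw": 0.75}, {"rot": [0, 0, 0], "linear": [0, 0, 0], "jaw": 0.8}, {"rot": [0, 0, 0], "linear": [0, 0, 0], "jaw": 0.8}, {"rot": [0, 0, 0], "linear": [0, 0, 0], "jaw": 0.8}]'

```text
time_s: 7.3
eef_pos: [0.4282, 0.3531, 0.0414]
ee_rot: [-0.157, 0.988, -0.0, -0.0]
force: [-0.6, -0.5, 0.2]
gripper_width: 0.0684
grip_force: 0.0
```

>>> send_rows --moves '[{"rot": [0, 0, 0], "linear": [0, 0, 0.2], "jaw": 0.8}, {"rot": [0, 0, 0], "linear": [0, 0, 0.5], "jaw": 0.8}, {"rot": [0, 0, 0], "linear": [0, 0, 0.8], "jaw": 0.8}, {"rot": [0, 0, 0], "linear": [0, 0, 1], "jaw": 0.8}, {"rot": [0, 0, 0], "linear": [0, 0, 1], "jaw": 0.8}]'

```text
time_s: 7.72
eef_pos: [0.4302, 0.3548, 0.1462]
ee_rot: [-0.156, 0.988, 0.002, 0.003]
force: [0.1, -0.4, 0.6]
gripper_width: 0.0696
grip_force: 0.0
```

>>> send_rows --moves '[{"rot": [0, 0, 0], "linear": [0, -0.35, 0.35], "jaw": 0.8}, {"rot": [0, 0, 0], "linear": [0, -0.7, 0.7], "jaw": 0.8}, {"rot": [0, 0, 0], "linear": [0, -1, 1], "jaw": 0.8}, {"rot": [0, 0, 0], "linear": [0, -1, 1], "jaw": 0.8}]'

```text
time_s: 8.05
eef_pos: [0.4298, 0.2498, 0.2449]
ee_rot: [-0.155, 0.988, 0.001, 0.002]
force: [0.6, -0.9, -0.1]
gripper_width: 0.0695
grip_force: 0.0
```

>>> send_rows --moves '[{"rot": [0, 0, 0], "linear": [0.3, -0.35, 0.2], "jaw": 0.5}, {"rot": [0, 0, 0], "linear": [0.6, -0.7, 0.4], "jaw": 0.2}, {"rot": [0, 0, 0], "linear": [0.9, -1, 0.4], "jaw": 0}, {"rot": [0, 0, 0], "linear": [0.9, -1, 0.4], "jaw": 0}]'

```text
time_s: 8.38
eef_pos: [0.5214, 0.1485, 0.2826]
ee_rot: [-0.154, 0.988, -0.001, 0.002]
force: [-0.4, -0.5, -1.0]
gripper_width: 0.0505
grip_force: 0.0
```

Run:
```python
from h import *
i,P=top();z=P[...,2]
m=np.zeros(z.shape,bool);m[200:305,120:240]=1
hsv=cv2.cvtColor(i,cv2.COLOR_BGR2HSV)
w=m&(z>.035)&(z<.052)&(hsv[...,1]<60)&(hsv[...,2]>110)
k,l,st,ce=cv2.connectedComponentsWithStats(w.astype(np.uint8));w=l==1+st[1:,4].argmax()
Q=P[w];print('carton top',rect(Q),np.median(Q[:,2]),np.linalg.lstsq(np.c_[Q[:,:2]-Q[:,:2].mean(0),np.ones(len(Q))],Q[:,2],rcond=None)[0])
r=m&(z>.06)&(z<.2)&(hsv[...,0]>35)&(hsv[...,0]<100)
Q=P[r];c,s=np.cos(np.radians(18.2)),np.sin(np.radians(18.2));q=(Q[:,:2]-[.437,.3555])@np.array([[c,-s],[s,c]])
for a in (.07,.09,.11,.13,.15,.165):
  k=abs(Q[:,2]-a)<.006
  if k.any(): print(a,k.sum(),np.round(q[k].min(0),4),np.round(q[k].max(0),4))
cv2.imwrite('pics/top3.png',cv2.resize(i[180:310,90:290],None,fx=3.5,fy=3.5))
s=monitor.get_state();print(s['eef_pos'],s['ee_rot'],s['force'],s['time_s'],s['gripper_width'])
```

```text
carton top (array([434.2, 354.1]), array([75. , 50.6]), 17.7) 0.044109378674371306 [-0.0037452  -0.00075514  0.04412009]
0.07 149 [ 0.0467 -0.0709] [0.0562 0.0761]
0.09 146 [ 0.0476 -0.0764] [0.0595 0.0763]
0.11 151 [ 0.0498 -0.0769] [0.0628 0.0766]
0.13 8 [ 0.0521 -0.0764] [0.0602 0.0763]
0.15 6 [ 0.0559 -0.0771] [0.0625 0.0761]
0.165 502 [ 0.052  -0.0767] [0.0687 0.0715]
[0.52214184 0.14733629 0.28211934] [-1.53092421e-01  9.88210567e-01 -9.45571289e-04  1.30069842e-03] [ 0.16993394 -1.67933888 -0.06700646] 8.4333 0.046688820816344144
```

View pics/top3.png

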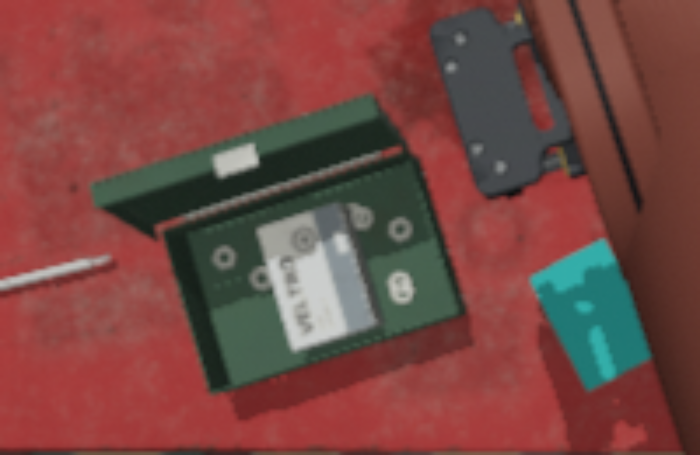

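Carton A stands flat in the box: top at z = 0.044 m, centred, lid still open. Next I'll go behind the lid with closed fingers.

>>> send_rows --moves '[{"rot": [0, 0, 0], "linear": [0.03, 0.27, 0], "jaw": 0}, {"rot": [0, 0, 0], "linear": [0.06, 0.54, 0], "jaw": 0}, {"rot": [0, 0, 0], "linear": [0.08, 0.81, 0], "jaw": 0}]'

```text
time_s: 8.68
eef_pos: [0.5263, 0.2351, 0.2807]
ee_rot: [-0.156, 0.988, 0.0, -0.0]
force: [0.3, 0.8, 0.2]
gripper_width: 0.0269
grip_force: 0.0
```

>>> send_rows --moves '[{"rot": [0, 0, 0], "linear": [0.03, 0.27, 0], "jaw": 0}, {"rot": [0, 0, 0], "linear": [0.06, 0.54, 0], "jaw": 0}, {"rot": [0, 0, 0], "linear": [0.08, 0.81, 0], "jaw": 0}]'

```text
time_s: 8.93
eef_pos: [0.5339, 0.3169, 0.2804]
ee_rot: [-0.157, 0.988, -0.0, -0.001]
force: [0.1, 0.3, -0.3]
gripper_width: 0.0073
grip_force: 0.0
```

>>> send_rows --moves '[{"rot": [0, 0, 0], "linear": [0.03, 0.27, 0], "jaw": 0}, {"rot": [0, 0, 0], "linear": [0.06, 0.54, 0], "jaw": 0}, {"rot": [0, 0, 0], "linear": [0.08, 0.81, 0], "jaw": 0}, {"rot": [0, 0, 0], "linear": [0.08, 0.81, 0], "jaw": 0}]'

```text
time_s: 9.27
eef_pos: [0.5396, 0.403, 0.2789]
ee_rot: [-0.16, 0.987, 0.001, -0.001]
force: [-2.0, 1.8, 0.3]
gripper_width: 0.0003
grip_force: 0.0
```

>>> send_rows --moves '[{"rot": [0, 0, 0], "linear": [0.05, 0, -0.25], "jaw": 0}, {"rot": [0, 0, 0], "linear": [0.05, 0, -0.5], "jaw": 0}, {"rot": [0, 0, 0], "linear": [0.05, 0, -0.75], "jaw": 0}, {"rot": [0, 0, 0], "linear": [0.05, 0, -1], "jaw": 0}]'

```text
time_s: 9.6
eef_pos: [0.5466, 0.3964, 0.1793]
ee_rot: [-0.157, 0.988, -0.0, -0.0]
force: [0.3, 0.1, 0.2]
gripper_width: 0.0004
grip_force: 0.0
```

>>> send_rows --moves '[{"rot": [0, 0, 0], "linear": [0, 0, -0.15], "jaw": 0}, {"rot": [0, 0, 0], "linear": [0, 0, -0.3], "jaw": 0}, {"rot": [0, 0, 0], "linear": [0, 0, -0.3], "jaw": 0}, {"rot": [0, 0, 0], "linear": [0, 0, -0.3], "jaw": 0}]'

```text
time_s: 9.93
eef_pos: [0.5464, 0.396, 0.1503]
ee_rot: [-0.157, 0.988, -0.001, -0.001]
force: [0.2, -0.3, 1.0]
gripper_width: 0.0002
grip_force: 0.0
```

>>> send_rows --moves '[{"rot": [0, 0, 0], "linear": [-0.12, -0.04, 0], "jaw": 0}, {"rot": [0, 0, 0], "linear": [-0.24, -0.08, 0], "jaw": 0}, {"rot": [0, 0, 0], "linear": [-0.36, -0.12, 0], "jaw": 0}, {"rot": [0, 0, 0], "linear": [-0.48, -0.16, 0], "jaw": 0}, {"rot": [0, 0, 0], "linear": [-0.6, -0.2, 0], "jaw": 0}, {"rot": [0, 0, 0], "linear": [-0.72, -0.24, 0], "jaw": 0}]'

```text
time_s: 10.43
eef_pos: [0.4755, 0.3726, 0.1531]
ee_rot: [-0.156, 0.988, 0.001, 0.001]
force: [0.8, 0.2, 0.1]
gripper_width: 0.0003
grip_force: 0.6
```

>>> send_rows --moves '[{"rot": [0, 0, 0], "linear": [-0.1, -0.03, 0], "jaw": 0}, {"rot": [0, 0, 0], "linear": [-0.2, -0.06, 0], "jaw": 0}, {"rot": [0, 0, 0], "linear": [-0.3, -0.1, 0], "jaw": 0}, {"rot": [0, 0, 0], "linear": [-0.4, -0.13, 0], "jaw": 0}, {"rot": [0, 0, 0], "linear": [-0.45, -0.15, 0], "jaw": 0}, {"rot": [0, 0, 0], "linear": [-0.45, -0.15, 0], "jaw": 0}, {"rot": [0, 0, 0], "linear": [-0.45, -0.15, 0.5], "jaw": 0}, {"rot": [0, 0, 0], "linear": [-0.45, -0.15, 0.9], "jaw": 0}]'

```text
time_s: 11.1
eef_pos: [0.4291, 0.356, 0.2339]
ee_rot: [-0.156, 0.988, -0.002, -0.002]
force: [1.2, 0.6, 0.5]
gripper_width: 0.0001
grip_force: 0.0
```

>>> send_rows --moves '[{"rot": [0, 0, 0], "linear": [0.2, -0.4, 0.2], "jaw": 0}, {"rot": [0, 0, 0], "linear": [0.4, -0.7, 0.4], "jaw": 0}, {"rot": [0, 0, 0], "linear": [0.5, -1, 0.4], "jaw": 0}, {"rot": [0, 0, 0], "linear": [0.5, -1, 0.4], "jaw": 0}]'

```text
time_s: 11.43
eef_pos: [0.4849, 0.2494, 0.2773]
ee_rot: [-0.151, 0.988, -0.001, 0.002]
force: [0.4, -0.0, -0.4]
gripper_width: 0.0007
grip_force: 0.0
```

>>> send_rows --moves '[{"rot": [0, 0, 0], "linear": [0.2, -0.4, 0], "jaw": 0}, {"rot": [0, 0, 0], "linear": [0.4, -0.7, 0], "jaw": 0}, {"rot": [0, 0, 0], "linear": [0.5, -1, 0], "jaw": 0}, {"rot": [0, 0, 0], "linear": [0.5, -1, 0], "jaw": 0}]'

```text
time_s: 11.77
eef_pos: [0.5328, 0.1493, 0.2751]
ee_rot: [-0.152, 0.988, -0.001, 0.0]
force: [0.4, -0.4, 1.1]
gripper_width: 0.0003
grip_force: 0.0
```

Run:
```python
from h import *
i,P=top();z=P[...,2]
hsv=cv2.cvtColor(i,cv2.COLOR_BGR2HSV)
m=np.zeros(z.shape,bool);m[190:305,110:240]=1
r=m&(z>.03)&(z<.2)&(hsv[...,0]>35)&(hsv[...,0]<100);Q=P[r&(z>.052)]
print('lid',rect(Q),np.percentile(Q[:,2],[2,50,98]),np.linalg.lstsq(np.c_[Q[:,:2]-Q[:,:2].mean(0),np.ones(len(Q))],Q[:,2],rcond=None)[0])
for n,c,lo,hi in [('B',(391,192),.036,.05),('C',(391,259),.036,.05),('coup',(344,215),.006,.04),('ign',(319,281),.006,.04),('bush',(278,152),.04,.06)]:
    m=np.zeros(z.shape,bool);m[c[1]-32:c[1]+32,c[0]-32:c[0]+32]=1
    m&=(z>lo)&(z<hi);k,l,st,ce=cv2.connectedComponentsWithStats(m.astype(np.uint8));j=1+st[1:,4].argmax();print(n,rect(P[l==j]))
cv2.imwrite('pics/top4.png',np.hstack([i[150:310,90:430],get_image('side')[0][100:260,200:500]]))
s=monitor.get_state();print(s['eef_pos'],s['force'],s['time_s'])
```

```text
lid (array([435.9, 355.3]), array([154.8, 106.6]), -71.8) [0.05451316 0.05874145 0.06288337] [-0.02272296 -0.00648434  0.05871936]
B (array([573.2, -79.9]), array([76.4, 50.5]), 84.6)
C (array([441.3, -90.9]), array([50.1, 47.7]), 22.2)
coup (array([573. , -42.5]), array([44.5, 10.2]), 8.1)Traceback (most recent call last):
  File "<stdin>", line 9, in <module>
ValueError: attempt to get argmax of an empty sequence
```

Run:
```python
from h import *
from scipy.optimize import least_squares
i,d=get_image('top');P=cloud('top',d);z=P[...,2]
c,s=np.cos(np.radians(18.2)),np.sin(np.radians(18.2));q=(P[...,:2]-[.436,.3555])@np.array([[c,-s],[s,c]])
def tilt(n,P,q):
    k=(abs(q[...,0])<.045)&(abs(q[...,1])<.068)&(P[...,2]>.03)&(P[...,2]<.12);A=np.c_[q[k],np.ones(k.sum())]
    f=least_squares(lambda x:A@x-P[k][:,2],[0,0,.06],loss='soft_l1',f_scale=.001);print(n,k.sum(),np.round(f.x,4))
tilt('top',P,q)
si,sd=get_image('side');S=cloud('side',sd);tilt('side',S,(S[...,:2]-[.436,.3555])@np.array([[c,-s],[s,c]]))
k=(abs(P[...,0]-.45)<.15)&(abs(P[...,1]-.65)<.12)&(z<.02)&(z>-.02);print('table slope',np.round(np.linalg.lstsq(np.c_[P[k][:,:2],np.ones(k.sum())],z[k],rcond=None)[0],4))
cv2.imwrite('pics/top4.png',np.hstack([i[150:310,90:430],si[100:260,200:500]]))
s=monitor.get_state();print(s['eef_pos'],s['force'],s['time_s'])
```

```text
top 3012 [-0.0008  0.0019  0.0576]
side 664 [-0.0006  0.0003  0.0553]
table slope [ 0.0056  0.0018 -0.0025]
[0.53018976 0.15736146 0.27464182] [-0.82522166  0.97731693 -0.01950779] 11.9167
```

View pics/top4.png

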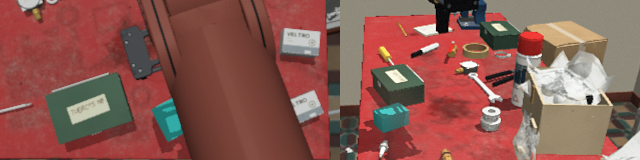

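The lid is shut flat (left panel, about (90,107), tilt under 0.01 rad). The other cartons stand untouched and the arm is clear of everything.

```bash
python3 -c "
from plant import job;print(job.hand_in())"
```

```text
the job is handed in; nothing more can be done
None
```

I handed the job in at about 12 s: the full carton (first one lifted, about 5.4 N) stands flat in the green box with its lid shut, and the two other cartons were never touched; the hand-in returned no verdict, and the arm hid the coupler, igniter and bushing from my last position check, but nothing in the run came near them.

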